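Eject the ready battery pack and fit it in the model car

TASK

One of the three identical battery packs in the sloping charging dock is ready; the other two are locked and do not give. Find the ready one by feel, pressing gently so that no pack is pushed hard against its lock or stop, push it in until it springs out, then take it and lower it, without dropping it, flat into the battery tray of the car chassis and let go. Leave the other packs in the dock and do not disturb the wheel, bottle or screwdriver.

Things in the scene. Friction and masses are not known exactly. Their poses are not given: they have to be found in the camera images.
- dock: white charging dock fixed on the bench, 170 mm deep x 232 mm wide. Origin: centre of its underside; x from its low front to its high rear, y along its width, z up. Its flat top face slopes up to the rear at 0.42 rad; outward normal (-sin 0.42, 0, cos 0.42) here. Front edge 70 mm high, rear 140 mm
- dock_face (a point): centre of the sloping face = mouth of the middle bay, 105 mm above the bench; axes as the dock's. Three bays, 75 mm apart along y, each hold one pack, long side up the slope, 1.5 mm play all round, loose on a sprung carriage that moves square to the face. Two bays (not shown which) are locked: they give under 3 mm, then feel solid. The third is ready to be pressed and released
- tray (a point): centre of the floor of the chassis' empty battery tray, 56 mm above the bench; x along tray and car, y across, z up. Inside 138 (x) x 56 mm (y). Long sides: lips 6 mm high, 5 thick; ends: walls 14 mm high at x = +-69 to 75. Gear cases and motor from |x| = 83 mm outward, up to 60 mm above the floor; wheels beyond. Chassis 280 x 186 mm, fixed on a stand
- spare_wheel: bystander: black spare wheel lying flat, 64 mm across, 26 mm high; origin under its centre
- oil_bottle: bystander: small white bottle, 40 mm across, 90 mm high; origin under its centre
- screwdriver: bystander: screwdriver lying on the bench, 170 mm long; origin under its middle
- pack0_mid (a point): centre of the battery pack in bay 0 (at y = -75 mm of the dock): black block 130 (x) x 46 (y) x 30 mm (z), 0.2 to 0.37 kg, identical to the others and the same either way round. x up the slope, y along the dock's width, z out of the face. At first its outer side lies 1 mm below the face: nothing to grip
- bay0 (a joint): carriage of bay 0 (at y = -75 mm of the dock), m, positive out of the face: 0 latched (start), -0.013 pressed to the stop, +0.024 sprung out, pack 23 mm proud of the face, where it stays. If ready, it yields under 4 to 12 N, the latch lets go about 10 mm in, and it rises when the push is taken away; if locked it gives under 3 mm
- pack1_mid (a point): centre of the battery pack in bay 1 (the middle one): black block 130 (x) x 46 (y) x 30 mm (z), 0.2 to 0.37 kg, identical to the others and the same either way round. x up the slope, y along the dock's width, z out of the face. At first its outer side lies 1 mm below the face: nothing to grip
- bay1 (a joint): carriage of bay 1 (the middle one), m, positive out of the face: 0 latched (start), -0.013 pressed to the stop, +0.024 sprung out, pack 23 mm proud of the face, where it stays. If ready, it yields under 4 to 12 N, the latch lets go about 10 mm in, and it rises when the push is taken away; if locked it gives under 3 mm
- pack2_mid (a point): centre of the battery pack in bay 2 (at y = +75 mm of the dock): black block 130 (x) x 46 (y) x 30 mm (z), 0.2 to 0.37 kg, identical to the others and the same either way round. x up the slope, y along the dock's width, z out of the face. At first its outer side lies 1 mm below the face: nothing to grip
- bay2 (a joint): carriage of bay 2 (at y = +75 mm of the dock), m, positive out of the face: 0 latched (start), -0.013 pressed to the stop, +0.024 sprung out, pack 23 mm proud of the face, where it stays. If ready, it yields under 4 to 12 N, the latch lets go about 10 mm in, and it rises when the push is taken away; if locked it gives under 3 mm
Mind the look-alikes: they are no part of the job. What is shaped like the part that bears pack0_mid but blue or turquoise is not meant.

How it is judged:
By the outcome, as a careful person would: the job done as asked, in the order asked, and still so for the second after the job is handed in, with the robot touching nothing.
It also fails if it takes over 64 s, if anything falls off the work surface, if the arm or the gripper's body presses on something with over 40 N, if the wrist force passes 120 N, or if a joint passes its speed limit or range.

ROBOT

A 6-joint arm with a two-finger parallel gripper is mounted at the origin on the work surface. World frame = base frame: x ahead of the robot, y to its left, z up, the work surface at z = 0. Lengths are in mm, angles in degrees, forces in N, time in s.
With the tool pointing down it reaches from about 275 to 875 mm from the base axis. Payload 12.5 kg.
Tool frame: the origin (TCP) lies midway between the tips of the shut fingers; the grasp point (between the pads) lies robot.tcp_to_grasp behind it (robot.tcp_to_grasp is the distance from the TCP to the grasp point, in mm); z points along the fingers, x is the direction in which the jaws open and shut, and the axes are right-handed (so a half turn about z gives the same grasp; the last joint's range is limited). The gripper opens to 85 mm and grips with 20 to 120 N. Pads are 22 mm wide; open, the fingers measure 114 mm over their backs; the gripper's body (76 mm by 85 mm) begins 54 mm behind the grasp point. The pads swing forward as they close: fully open they stand 13 mm farther back than shut.
Start: joints at [66.601, 20.094, 94.641, -0, 65.266, -4.847], TCP at [174.962, 521.414, 231.29] pointing down, gripper open.
Joint ranges: [-157.81, 157.81], [-45, 120.19], [0.68, 151.7], [-89.99, 269.99], [4.06, 180], [-164.3, 164.3]. Speed limits (degrees/s): [127.2, 127.2, 159.86, 180, 180, 180].

INTERFACE

Orientations are given as [roll, pitch, yaw] about the fixed x, y, z axes, in that order (R = Rz(yaw) Ry(pitch) Rx(roll)).
In Python, from plant import sensors, capture, order, robot gives the robot as it stands.
- The arm moves only by the tool move_arm, never from a script. Its argument "steps" is a list that holds one entry, the list of rows, each a list of 6 numbers: the shift along the tool's x, y, z normalised to -1 to 1, where 1 is 0.1 m, then the turn, a rotation vector about the tool's x, y, z normalised to -1 to 1, where 1 is pi rad. In form: [[[tx, ty, tz, ax, ay, az], ...]]. A call has 1 to 12 rows; each row is the pose to reach, as a shift and turn from the pose commanded when the call began, along the tool's axes at that moment, turning the shorter way round; what a row does not reach only later rows make up. A row lasts 1/8 s, in which the tool goes at most 62.5 mm and 10.7 degrees, less where a joint would pass 70% of its speed; a pose out of reach is approached as far as the arm can. A call with a number of a shift or a turn outside -1 to 1 is refused whole. A call with a gripper value outside its range is refused whole. "claw" is the opening, from -1 (shut) to 1 (fully open), so that 0 is half open, set as the call begins (left out, the last holds). The fingers move at their own pace and stop on an object; the grip force is fixed at half the most. Time passes only in rows, so rows that repeat a pose let the fingers close. It gives the time, the measured TCP pose, the force and the opening at its end, in the units of the state.
- sensors.read_state(): the state, without advancing time (a new reading comes with each control period).
- capture(name): name is "scene" or "top" or "wrist"; returns a dict with "pixels" (384x512x3 uint8, red, green, blue), "fx", "fy", "cx", "cy" (pixels), "position" and "rotation" of the camera in the world. Camera axes: x right, y down, z forward; pixel columns grow to the right and rows downward; lengths in mm; the calibration is good to about 2 mm. A picture is of the moment at which its call begins. There is no depth.
- order.job_done(): hands the job in, once; it reports no verdict.
The state is a dict: "time_s": time; "joint_pos": joint angles; "joint_velocities": joint speeds; "joint_torque": joint torques, N m; "ee_pos": TCP position; "ee_rot": TCP orientation; "force": force on the tool from outside, world axes, zero at the start; "torque": the same for the moment, N m; "grip_width": opening from 0.0 (shut) to 1.0 (fully open).
Only numpy, scipy, OpenCV 4.12 (cv2) and the standard library are available. Lean on these libraries where they do the work, as an engineer would, in place of code of your own. Each camera call takes 0.05 s, during which the arm holds its last target.

## Working session

There is one attempt and no reset: what is moved stays moved. The work goes in short steps, Python scripts to look and compute and a tool call to move; the robot and the scene stay as the last step left them, time stands still between calls to the robot, and variables do not carry over. Pictures are saved under pics/ and viewed, and the job is handed in when it is done.

Besides the shell and the picture viewer there is one more tool, called after ">>>" as a command line: name --argument value ..., lists and objects as JSON in quotes. move_arm: Moves the arm, as the interface text tells. Scaled input: -1 to 1 covers 0.1 m each way for a shift and pi rad each way for a turn. Its arguments: {"type":"object","properties":{"steps":{"type":"array"},"claw":{"type":"number"}},"required":["steps"]}

```bash
ls; mkdir -p pics; python3 - <<'E'
from plant import sensors, capture, order, robot
import cv2
print(sensors.read_state()); print(robot.tcp_to_grasp, [a for a in dir(robot) if a[0]!='_'])
for n in ("scene","top","wrist"):
    c=capture(n); cv2.imwrite(f"pics/{n}0.png",c["pixels"][:,:,::-1])
    print(n,c["fx"],c["fy"],c["cx"],c["cy"],c["position"],c["rotation"])
E
```

```text
pics
{'time_s': 0.0, 'joint_pos': array([ 6.66004953e+01,  2.01255351e+01,  9.46766278e+01,  1.30452072e-03,
        6.52662387e+01, -4.84656460e+00]), 'joint_velocities': array([ 0.02163618,  0.06074681,  0.00039485, -0.01980526,  0.04912856,
       -0.01762898]), 'joint_torque': array([-3.17074137e-04, -5.06101692e+01, -2.91399032e+01, -3.72903560e-05,
        4.57452319e-03, -7.97267745e-07]), 'ee_pos': array([174.83198641, 521.1234445 , 230.74911459]), 'ee_rot': array([-1.79993041e+02,  6.80569524e-02,  7.14465175e+01]), 'force': array([0.0355356 , 0.39399155, 0.05151503]), 'torque': array([-0.0151085 ,  0.01592242,  0.00353818]), 'grip_width': 1.000231790585221}
18.700000000000003 ['PlanningError', 'tcp_to_grasp']
scene 427.31519219666797 427.31519219666797 264.291812377026 183.10738194091448 [1448.36633072 -184.23522032 1176.428254  ] [-140.60795182    1.01368792   78.53052881]
top 473.52216650129776 473.52216650129776 254.2192420310348 194.12664812652187 [ 342.99186326  -14.94359164 1697.99685647] [-1.72259809e+02 -4.75412814e-02 -9.00717391e+01]
wrist 323.20853266252476 323.20853266252476 256.2019032846646 190.38244803769064 [ 97.37130952 547.54911295 373.2647211 ] [1.61326717e+02 7.53021879e-03 7.14414186e+01]
```

View pics/scene0.png

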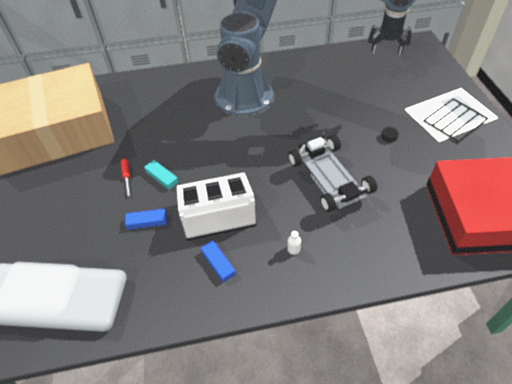

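View pics/top0.png

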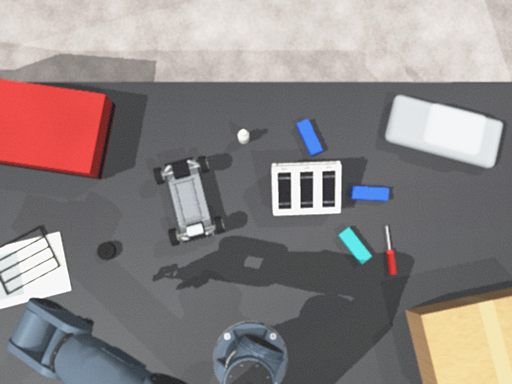

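View pics/wrist0.png

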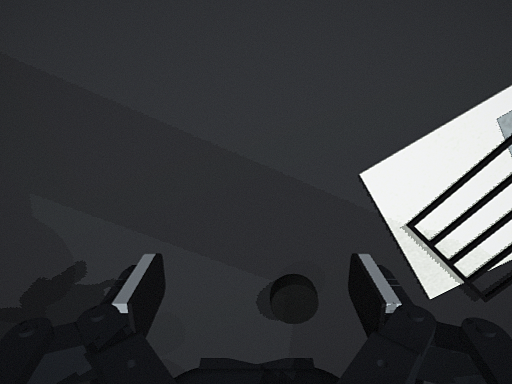

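The scene and top views show the dock at about top (307,188), with its low side toward the robot. The chassis is at about (188,200) and its tray is empty. I'll make coarse measurements from these views first.

```bash
cat > h.py <<'E'
import numpy as np, cv2
from scipy.spatial.transform import Rotation as R
def rot(e): return R.from_euler('xyz',e,degrees=True)
def ray(c,uv):
    uv=np.atleast_2d(np.asarray(uv,float))
    d=np.c_[(uv[:,0]-c["cx"])/c["fx"],(uv[:,1]-c["cy"])/c["fy"],np.ones(len(uv))]
    return np.array(c["position"]),rot(c["rotation"]).apply(d)
def onplane(c,uv,p0,n):
    o,d=ray(c,uv); t=((np.asarray(p0)-o)@n)/(d@np.asarray(n)); return o+d*t[:,None]
def onz(c,uv,z): return onplane(c,uv,[0,0,z],[0,0,1])
def proj(c,P):
    q=rot(c["rotation"]).inv().apply(np.atleast_2d(P)-np.array(c["position"]))
    return np.c_[c["cx"]+c["fx"]*q[:,0]/q[:,2],c["cy"]+c["fy"]*q[:,1]/q[:,2]]
def meet(cs,uvs):
    A=np.zeros((3,3));b=np.zeros(3)
    for c,uv in zip(cs,uvs):
        o,d=ray(c,uv);d=d[0]/np.linalg.norm(d[0]);M=np.eye(3)-np.outer(d,d);A+=M;b+=M@o
    return np.linalg.solve(A,b)
E
python3 - <<'E'
from h import *
im=cv2.imread("pics/top0.png")
cv2.imwrite("pics/top0_dock.png",cv2.resize(im[145:230,150:360],None,fx=3.8,fy=3.8,interpolation=cv2.INTER_CUBIC))
im=cv2.imread("pics/scene0.png")
cv2.imwrite("pics/scene0_dock.png",cv2.resize(im[120:250,170:390],None,fx=3.6,fy=3.6,interpolation=cv2.INTER_CUBIC))
E
```

```text
(no output)
```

View pics/top0_dock.png

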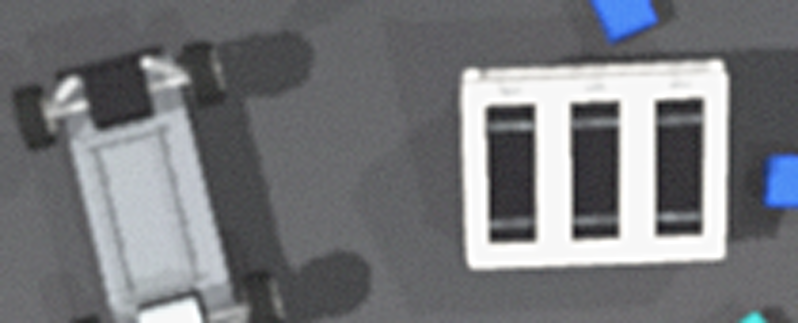

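View pics/scene0_dock.png

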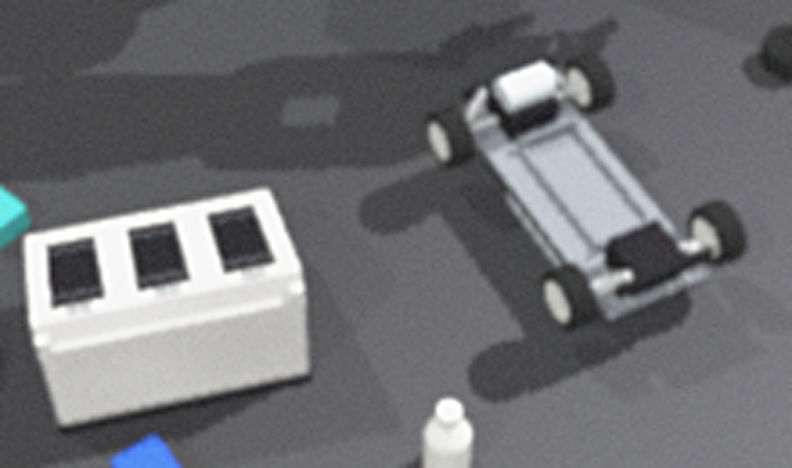

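```bash
python3 - <<'E'
from h import *
from plant import capture
c=capture("top"); im=c["pixels"]
g=cv2.cvtColor(im,cv2.COLOR_RGB2GRAY)
w=(g>190).astype(np.uint8); 
cs,h=cv2.findContours(w,cv2.RETR_CCOMP,cv2.CHAIN_APPROX_NONE)
i=max((k for k in range(len(cs)) if 265<cs[k][:,0,0].mean()<345 and 150<cs[k][:,0,1].mean()<225),key=lambda k:cv2.contourArea(cs[k]))
print(cv2.minAreaRect(cs[i]))
cent=[]
for k in range(len(cs)):
    if h[0][k][3]==i and cv2.contourArea(cs[k])>80:
        m=cv2.minAreaRect(cs[k]); print("hole",m); cent.append(m[0])
cent=sorted(cent)
yaw=0
for _ in range(4):
    n=np.array([-np.sin(.42)*np.cos(yaw),-np.sin(.42)*np.sin(yaw),np.cos(.42)])
    p0=onz(c,cent[1],105)[0]
    P=onplane(c,cent,p0,n); d=P[0]-P[2]; yaw=np.arctan2(-d[0],d[1]); 
print(P,np.degrees(yaw),np.linalg.norm(d))
# chassis tray corner lines (from crop): floor z=56
cr=np.array([[95,150],[165,130],[198,278],[128,295]])/3.8+[150,145]
T=onz(c,cr,60);print(T,T.mean(0),np.degrees(np.arctan2(*(T[0]-T[3])[1::-1])),np.degrees(np.arctan2(*(T[1]-T[2])[1::-1])))
E
```

```text
((306.1543884277344, 187.97744750976562), (52.21035385131836, 69.30364990234375), 88.02507019042969)
hole ((283.5, 190.0), (15.0, 38.0), 0.0)
hole ((306.0, 189.0), (14.0, 38.0), 0.0)
hole ((328.5, 188.0), (15.0, 38.0), 0.0)
[[ 573.55294394 -116.08770883  104.99970279]
 [ 576.90198745 -192.63339926  105.        ]
 [ 580.25322299 -269.22919052  105.0002974 ]] 2.5052195401327406 153.28798763616214
[[600.03980965 260.65832422  60.        ]
 [618.63982047 196.48753789  60.        ]
 [481.75554702 164.18995061  60.        ]
 [466.30642803 227.75126086  60.        ]] [541.6854013 212.2717684  60.       ] 13.823834545089692 13.276020704669865
```

```bash
cat >> h.py <<'E'
def mat(p,e):
    T=np.eye(4);T[:3,:3]=rot(e).as_matrix();T[:3,3]=p;return T
def cur():
    from plant import sensors
    s=sensors.read_state(); return s,mat(s["ee_pos"],s["ee_rot"])
def delta(T0,T1):
    D=np.linalg.inv(T0)@T1; return np.r_[D[:3,3]/100,R.from_matrix(D[:3,:3]).as_rotvec()/np.pi]
def cam_in_tool():
    from plant import capture
    c=capture("wrist");s,T=cur();return np.linalg.inv(T)@mat(c["position"],c["rotation"]),c
def down(x,y,z,yaw): return mat([x,y,z],[180,0,yaw])
def docktool(dock,yaw,off_along=0,off_y=0,h=0):
    # TCP at distance h out of face; tool x=dock y, tool z=-normal
    Rz=R.from_euler('z',yaw,degrees=True).as_matrix(); s,c=np.sin(.42),np.cos(.42)
    ex=Rz@[c,0,s];ey=Rz@[0,1,0];n=Rz@[-s,0,c]
    T=np.eye(4);T[:3,:3]=np.c_[ey,ex,-n];T[:3,3]=np.array(dock)+ex*off_along+ey*off_y+n*h;return T
E
python3 - <<'E'
from h import *
C,c=cam_in_tool(); np.save("C.npy",C); print(C)
s,T0=cur()
# optical axis dir in tool & where plane 175 below TCP hit
for nm,T1 in (("tray",down(500,190,231,103.5)),):
    Tc=T1@C; cc=dict(c);cc["position"]=Tc[:3,3];cc["rotation"]=R.from_matrix(Tc[:3,:3]).as_euler('xyz',degrees=True)
    print(proj(cc,[[542,212,56],T1[:3,3]])); print(np.round(delta(T0,T1),3))
T1=docktool([577,-192.6,105],2.5,-0,0,150); Tc=T1@C
cc["position"]=Tc[:3,3];cc["rotation"]=R.from_matrix(Tc[:3,:3]).as_euler('xyz',degrees=True)
print(T1,proj(cc,[577,-192.6,105]))
E
```

```text
[[ 9.99999727e-01 -3.79418921e-04  6.34531866e-04  2.11423566e-01]
 [ 1.56243625e-04  9.47340289e-01  3.20228595e-01 -8.18544308e+01]
 [-7.22618389e-04 -3.20228408e-01  9.47340089e-01 -1.42364055e+02]
 [ 0.00000000e+00  0.00000000e+00  0.00000000e+00  1.00000000e+00]]
[[266.76754209 208.79979557]
 [255.59691921 254.50091692]]
[-2.107e+00  4.136e+00  1.000e-03 -0.000e+00  0.000e+00 -1.780e-01]
[[-4.36193874e-02  9.12219882e-01  4.07372355e-01  5.15894147e+02]
 [ 9.99048222e-01  3.98283802e-02  1.77862612e-02 -1.95267939e+02]
 [ 0.00000000e+00  4.07760453e-01 -9.13088940e-01  2.41963341e+02]
 [ 0.00000000e+00  0.00000000e+00  0.00000000e+00  1.00000000e+00]] [[255.76492289 173.24104678]]
```

>>> move_arm --steps '[[[-0.25,0.5,0,0,0,0],[-0.5,1,0,0,0,0]]]'

```text
time_s: 0.5
ee_pos: [254.4, 441.3, 231.1]
ee_rot: [180.0, 0.0, 71.5]
force: [0.2, 0.5, 1.2]
grip_width: 1.002
```

>>> move_arm --steps '[[[-0.25,0.5,0,0,0,0],[-0.5,1,0,0,0,0]]]'

```text
time_s: 0.75
ee_pos: [333.8, 361.6, 231.4]
ee_rot: [180.0, -0.0, 71.5]
force: [-0.0, 0.5, 0.2]
grip_width: 1.0
```

>>> move_arm --steps '[[[-0.25,0.5,0,0,0,0],[-0.5,1,0,0,0,0]]]'

```text
time_s: 1.0
ee_pos: [412.8, 282.3, 231.4]
ee_rot: [180.0, -0.0, 71.4]
force: [0.2, 1.2, -0.2]
grip_width: 1.002
```

>>> move_arm --steps '[[[-0.25,0.5,0,0,0,-0.05],[-0.5,1,0,0,0,-0.1],[-0.6,1,0,0,0,-0.15],[-0.6,1,0,0,0,-0.178],[-0.6,1,0,0,0,-0.178]]]'

```text
time_s: 1.62
ee_pos: [487.4, 194.9, 231.2]
ee_rot: [-180.0, -0.0, 103.4]
force: [-0.2, 0.4, -0.5]
grip_width: 1.001
```

```bash
python3 - <<'E'
from h import *
from plant import capture
c=capture("wrist"); import pickle; pickle.dump(c,open("w1.pkl","wb")); cv2.imwrite("pics/w1.png",c["pixels"][:,:,::-1])
s,T=cur(); print(s["time_s"],s["ee_pos"],s["ee_rot"],s["joint_pos"],s["force"])
E
```

```text
1.675 [487.34293926 195.07504325 231.25544669] [-1.79995068e+02  5.91017361e-04  1.03373550e+02] [ 1.67334811e+01  1.74977298e+01  9.83189349e+01 -3.34308969e-04
  6.41882933e+01 -8.66399231e+01] [ 0.68802843 -0.81448958 -0.38358764]
```

View pics/w1.png

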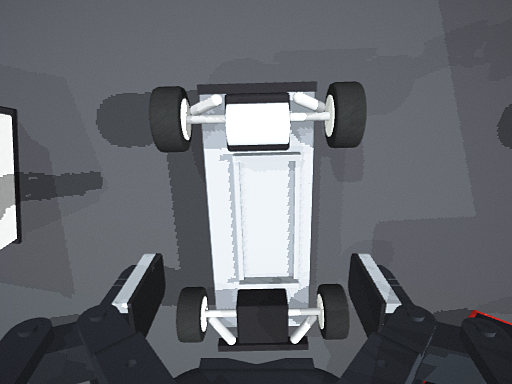

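Wrist view: the tray lies at about (232..302, 150..285), between the silver motor above and the black gear case below. I'll zoom in for its edges.

```bash
python3 - <<'E'
from h import *
im=cv2.imread("pics/w1.png")[140:300,195:330]
g=cv2.cvtColor(im,cv2.COLOR_BGR2GRAY); 
g=cv2.createCLAHE(3,(4,4)).apply(g)
cv2.imwrite("pics/w1z.png",cv2.resize(g,None,fx=3.7,fy=3.7,interpolation=cv2.INTER_CUBIC))
E
```

```text
(no output)
```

View pics/w1z.png

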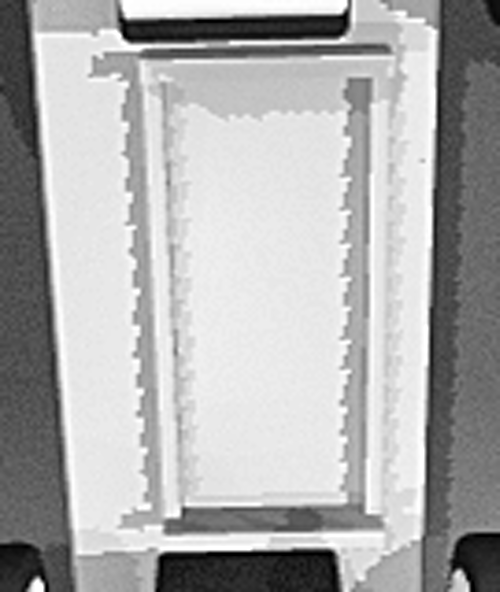

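```bash
python3 - <<'E'
from h import *
import pickle
c=pickle.load(open("w1.pkl","rb"))
P=lambda uv,z: onz(c,np.array(uv,float)/3.7+[195-.36,140-.36],z)
L=lambda a,b,z:P([a,b],z)
Lo=L([148,90],[165,515],62);Li=L([164,85],[181,505],62)
Ri=L([372,80],[367,510],62);Ro=L([388,75],[383,510],62)
for q in(Lo,Li,Ri,Ro): 
    d=q[0]-q[1]; print(q.round(1).tolist(),np.degrees(np.arctan2(d[1],d[0]))%180)
fb=P([[190,506],[345,505]],56);ft=P([[170,531],[380,530]],70);no=P([[145,56],[390,56]],70);ni=P([[165,78],[370,77]],70)
for n,q in zip(("fb","ft","no","ni"),(fb,ft,no,ni)): d=q[0]-q[1];print(n,q.mean(0).round(1),q.round(1).tolist(),np.degrees(np.arctan2(d[1],d[0]))-90)
yaw=np.radians(13.4);ax=np.array([np.cos(yaw),np.sin(yaw)]);ay=np.array([-ax[1],ax[0]])
for n,q in zip(("fb","ft","no","ni"),(fb,ft,no,ni)): print(n,(q[:,:2]@ax).round(1))
for q in(Lo,Li,Ri,Ro): print((q[:,:2]@ay).round(1))
E
```

```text
[[488.4, 173.3, 62.0], [616.7, 206.3, 62.0]] 14.429356581498041
[[486.1, 177.2, 62.0], [612.1, 210.3, 62.0]] 14.704711245770028
[[471.9, 230.9, 62.0], [600.8, 265.4, 62.0]] 14.989392819855425
[[469.6, 234.7, 62.0], [599.7, 270.2, 62.0]] 15.241624508340436
fb [610.1 236.9  56. ] [[615.8, 213.7, 56.0], [604.4, 260.1, 56.0]] -166.18932007941913
ft [609.  238.5  70. ] [[616.4, 208.2, 70.0], [601.6, 268.8, 70.0]] -166.300969379042
no [470.4 201.5  70. ] [[477.7, 170.7, 70.0], [463.0, 232.3, 70.0]] -166.58979885225648
ni [475.9 202.9  70. ] [[482.2, 177.0, 70.0], [469.6, 228.8, 70.0]] -166.30485199545575
fb [648.5 648.2]
ft [647.8 647.5]
no [504.3 504.3]
ni [510.1 509.8]
[55.4 57.8]
[59.7 62.7]
[115.3 119. ]
[119.5 123.8]
```

```bash
python3 - <<'E'
from h import *
from plant import capture
c=capture("top")
print(proj(c,[[542.6,220.9,56]]), onz(c,[[243,136]],85), onz(c,[[165,170],[209,162],[221,223],[176,238]],60))
s,T=cur()
print(delta(T,docktool([577,-192.6,105],2.5,0,0,150)).round(3))
E
```

```text
[[186.22533861 200.89095507]] [[767.34964479  22.40878311  85.        ]] [[651.56258379 296.89644997  60.        ]
 [680.03655063 142.59152758  60.        ]
 [464.87592397  98.5527328   60.        ]
 [413.30706115 253.23884749  60.        ]]
[-3.865 -0.626 -0.107 -0.133 -0.013  0.06 ]
```

>>> move_arm --steps '[[[-0.5,-0.08,0,0,0,0],[-1,-0.16,0,0,0,0]]]'

```text
time_s: 1.98
ee_pos: [495.1, 93.4, 231.3]
ee_rot: [180.0, 0.0, 103.5]
force: [1.0, 0.2, 0.5]
grip_width: 0.999
```

>>> move_arm --steps '[[[-0.5,-0.08,0,0,0,0],[-1,-0.16,0,0,0,0]]]'

```text
time_s: 2.22
ee_pos: [502.9, -8.2, 231.4]
ee_rot: [180.0, 0.0, 103.4]
force: [1.6, 0.2, -0.3]
grip_width: 0.999
```

>>> move_arm --steps '[[[-0.5,-0.08,0,0,0,0],[-1,-0.16,0,0,0,0]]]'

```text
time_s: 2.48
ee_pos: [510.7, -109.3, 231.4]
ee_rot: [180.0, 0.0, 103.4]
force: [0.6, 0.0, 0.1]
grip_width: 1.0
```

>>> move_arm --claw -1 --steps '[[[-0.4,-0.07,-0.05,-0.05,-0.005,0.02],[-0.85,-0.15,-0.1,-0.1,-0.01,0.045],[-0.86,-0.15,-0.1,-0.133,-0.013,0.06],[-0.86,-0.15,-0.1,-0.133,-0.013,0.06]]]'

```text
time_s: 2.98
ee_pos: [515.1, -195.1, 241.0]
ee_rot: [156.1, -0.0, 92.4]
force: [-0.4, -0.2, -0.3]
grip_width: 0.148
```

```bash
python3 - <<'E'
from h import *
from plant import capture
c=capture("wrist"); import pickle; pickle.dump(c,open("w2.pkl","wb")); cv2.imwrite("pics/w2.png",c["pixels"][:,:,::-1])
s,T=cur(); print(s["time_s"],s["ee_pos"],s["ee_rot"],s["joint_pos"],s["force"],s["grip_width"])
E
```

```text
3.025 [ 515.83027497 -194.84329328  241.36663893] [1.56098549e+02 1.78747499e-02 9.25082707e+01] [ -31.88977139   11.00712998  108.88727853   20.06872801   41.78639891
 -137.28747594] [ 0.35722247 -1.17362024  0.07151074] 0.056871026870791354
```

View pics/w2.png

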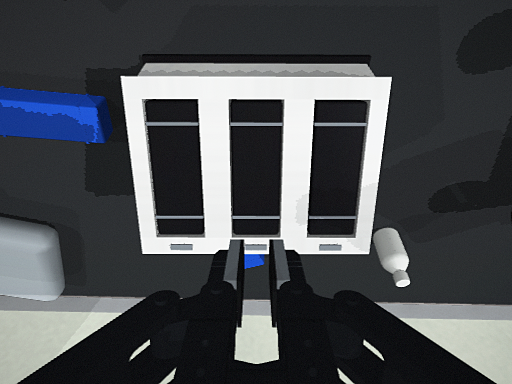

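Looking square at the dock face, the three bays sit at columns ~175, 256 and 340 (bay 0, 1, 2 from left to right). The low front is at the top of the image. I'll fit the edges next.

```bash
python3 - <<'E'
from h import *
import pickle
c=pickle.load(open("w2.pkl","rb"))
g=cv2.cvtColor(c["pixels"],cv2.COLOR_RGB2GRAY); w=(g>200).astype(np.uint8)
cs,h=cv2.findContours(w,cv2.RETR_CCOMP,cv2.CHAIN_APPROX_NONE)
i=max(range(len(cs)),key=lambda k:cv2.contourArea(cs[k]) if cs[k][:,0,1].max()<280 else 0)
print(cv2.boundingRect(cs[i]))
def subline(a,b,horizontal):pass
hs=[]
for k in range(len(cs)):
    if h[0][k][3]==i: print(cv2.boundingRect(cs[k]),cv2.minAreaRect(cs[k]),cv2.contourArea(cs[k]))
    if h[0][k][3]==i and cv2.contourArea(cs[k])>2000: hs.append(cs[k][:,0].astype(float))
hs.sort(key=lambda q:q[:,0].mean())
yaw=np.radians(2.5)
n=np.array([-np.sin(.42)*np.cos(yaw),-np.sin(.42)*np.sin(yaw),np.cos(.42)])
p0=np.array([577,-192.6,105.])
for _ in range(3):
    ex=np.array([np.cos(.42)*np.cos(yaw),np.cos(.42)*np.sin(yaw),np.sin(.42)]);ey=np.array([-np.sin(yaw),np.cos(yaw),0]);n=np.cross(ex,ey)
    out=[]
    for q in hs:
        Q=onplane(c,q,p0,n)-p0; u,v=Q@ex,Q@ey
        mid=abs(u)<40
        # edges
        lo=v[mid&(v<np.median(v))] ; 
        m=(v.min()+v.max())/2
        L=mid&(v<m);Rr=mid&(v>m)
        fl=np.polyfit(u[L],v[L],1);fr=np.polyfit(u[Rr],v[Rr],1)
        mu=(u.min()+u.max())/2; B=(abs(v-m)<14)
        out.append([fl[1],fr[1],fl[0],fr[0],np.median(u[B&(u<mu)]),np.median(u[B&(u>mu)])])
    out=np.array(out);print(out.round(3))
    yaw+=np.mean(out[:,2:4]); print("yaw",np.degrees(yaw))
Q=onplane(c,cs[i][:,0],p0,n)-p0;u,v=Q@ex,Q@ey;print(u.min(),u.max(),v.min(),v.max())
for a in(-70,-40,0,40,80):
    m=abs(u-a)<2;print(a,v[m].min(),v[m].max())
E
```

```text
(121, 76, 271, 178)
(318, 242, 25, 10) ((330.0, 246.5), (24.0, 9.0), 0.0) 183.5
(168, 242, 26, 9) ((180.5, 246.0), (25.0, 8.0), -0.0) 166.5
(306, 98, 66, 141) ((338.0687255859375, 168.47512817382812), (58.095699310302734, 142.3978271484375), 3.301865816116333) 7490.5
(227, 98, 59, 141) ((256.0, 167.99998474121094), (57.99999237060547, 139.99996948242188), -0.0) 7509.5
(141, 98, 65, 141) ((173.44610595703125, 167.97653198242188), (143.06515502929688, 58.28775405883789), 86.98721313476562) 7525.5
[[-1.00285e+02 -5.00400e+01 -1.00000e-02 -2.00000e-03 -6.96090e+01
   6.42540e+01]
 [-2.50640e+01  2.48880e+01 -4.00000e-03  1.00000e-03 -6.94210e+01
   6.55730e+01]
 [ 4.98850e+01  1.00107e+02 -6.00000e-03  3.00000e-03 -6.83960e+01
   6.57810e+01]]
yaw 2.3308438203471176
[[-1.00242e+02 -5.00290e+01 -7.00000e-03  1.00000e-03 -6.94100e+01
   6.44120e+01]
 [-2.50620e+01  2.48840e+01 -1.00000e-03  4.00000e-03 -6.94200e+01
   6.55740e+01]
 [ 4.98900e+01  1.00150e+02 -3.00000e-03  6.00000e-03 -6.85930e+01
   6.56250e+01]]
yaw 2.3235050195232403
[[-1.00240e+02 -5.00290e+01 -7.00000e-03  1.00000e-03 -6.94010e+01
   6.44190e+01]
 [-2.50610e+01  2.48850e+01 -1.00000e-03  4.00000e-03 -6.94200e+01
   6.55740e+01]
 [ 4.98910e+01  1.00152e+02 -3.00000e-03  6.00000e-03 -6.86020e+01
   6.56190e+01]]
yaw 2.322868600709407
-87.42245639439554 82.6110831872889 -115.49662565703221 115.44660164940592
-70 -115.12085560168907 114.99464797469443
-40 -114.92306051961329 115.34682073434539
0 -115.17959880920168 114.67530568950656
40 -115.08989576277955 114.67953017959479
80 -115.49662565703221 114.17422685531045
```

```bash
cat >> h.py <<'E'
DOCK=np.array([575.2,-192.8,105.]);DYAW=2.4
def hh():
    s,T=cur(); D=docktool(DOCK,DYAW); d=np.linalg.inv(D)@T
    n=-D[:3,2]
    print("t",s["time_s"].__round__(2),"bay frame y,u,h",d[0,3].round(2),d[1,3].round(2),(-d[2,3]).round(2),"Fn",round(float(np.dot(s["force"],n)),2),"F",np.round(s["force"],1),"grip",round(s["grip_width"],3))
    return s,T
E
python3 - <<'E'
from h import *
s,T=hh()
print(delta(T,docktool(DOCK,DYAW,0,0,8)).round(4))
print(delta(T,docktool(DOCK,DYAW,0,75,8)).round(4))
E
```

```text
t 3.02 bay frame y,u,h 0.44 1.36 148.74 Fn -0.06 F [ 0.4 -1.2  0.1] grip 0.057
[-5.1000e-03 -9.7000e-03  1.4074e+00 -9.0000e-04 -2.0000e-04  6.0000e-04]
[ 7.4490e-01 -8.3000e-03  1.4078e+00 -9.0000e-04 -2.0000e-04  6.0000e-04]
```

>>> move_arm --claw -1 --steps '[[[0,-0.01,0.4,0,0,0],[0,-0.01,0.9,0,0,0]]]'

```text
time_s: 3.28
ee_pos: [553.6, -193.0, 158.9]
ee_rot: [155.9, 0.1, 92.6]
force: [0.5, -1.1, 0.0]
grip_width: 0.001
```

>>> move_arm --steps '[[[0,0,0.25,0,0,0],[0,0,0.46,0,0,0],[0,0,0.46,0,0,0]]]'

```text
time_s: 3.65
ee_pos: [571.0, -191.3, 115.4]
ee_rot: [156.2, -0.1, 92.7]
force: [-0.4, 0.2, -0.7]
grip_width: -0.001
```

```bash
python3 - <<'E'
from h import *
hh()
from plant import capture
c=capture("wrist");cv2.imwrite("pics/w3.png",c["pixels"][:,:,::-1])
E
```

```text
t 3.65 bay frame y,u,h 1.66 0.48 11.16 Fn -0.44 F [-0.4  0.2 -0.7] grip -0.001
```

View pics/w3.png

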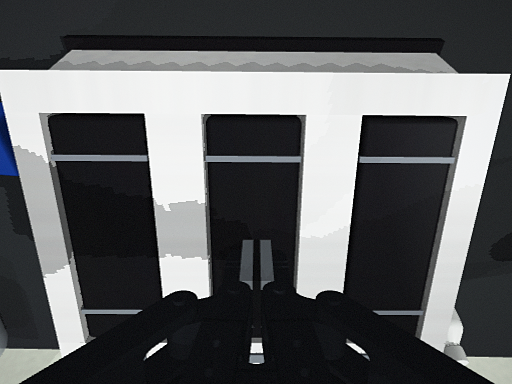

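The fingertips are centred over the middle bay, about 11 mm out. Now I'll feel for contact.

>>> move_arm --steps '[[[0,0,0.05,0,0,0],[0,0,0.08,0,0,0],[0,0,0.08,0,0,0]]]'

```text
time_s: 4.08
ee_pos: [573.8, -192.6, 109.5]
ee_rot: [156.0, 0.0, 92.5]
force: [-0.0, -0.3, 0.7]
grip_width: 0.003
```

```bash
python3 -c "
from h import *
hh()"
```

```text
t 4.08 bay frame y,u,h 0.3 0.58 4.72 Fn 0.69 F [-0.  -0.3  0.7] grip 0.003
```

>>> move_arm --steps '[[[0,0,0.01,0,0,0],[0,0,0.01,0,0,0]]]'

```text
time_s: 4.32
ee_pos: [574.2, -192.6, 108.5]
ee_rot: [156.0, 0.0, 92.5]
force: [0.5, -0.3, 0.7]
grip_width: -0.004
```

>>> move_arm --steps '[[[0,0,0.01,0,0,0],[0,0,0.01,0,0,0]]]'

```text
time_s: 4.58
ee_pos: [574.6, -192.5, 107.5]
ee_rot: [156.0, 0.0, 92.5]
force: [1.0, -0.1, 0.3]
grip_width: 0.001
```

```bash
python3 -c "
from h import *
hh()"
```

```text
t 4.58 bay frame y,u,h 0.32 0.46 2.51 Fn -0.13 F [ 1.  -0.1  0.3] grip 0.001
```

>>> move_arm --steps '[[[0,0,0.01,0,0,0],[0,0,0.01,0,0,0]]]'

```text
time_s: 4.82
ee_pos: [575.0, -192.5, 106.5]
ee_rot: [156.0, 0.0, 92.5]
force: [-0.4, -0.6, -0.7]
grip_width: -0.001
```

>>> move_arm --steps '[[[0,0,0.01,0,0,0],[0,0,0.01,0,0,0]]]'

```text
time_s: 5.08
ee_pos: [575.4, -192.4, 105.6]
ee_rot: [156.0, 0.0, 92.5]
force: [-0.5, -0.1, -0.1]
grip_width: 0.004
```

>>> move_arm --steps '[[[0,0,0.01,0,0,0],[0,0,0.01,0,0,0]]]'

```text
time_s: 5.32
ee_pos: [575.8, -192.5, 104.9]
ee_rot: [156.0, 0.0, 92.5]
force: [-2.1, 0.8, 2.4]
grip_width: -0.002
```

```bash
python3 -c "
from h import *
hh()"
```

```text
t 5.33 bay frame y,u,h 0.28 0.51 -0.35 Fn 3.0 F [-2.1  0.8  2.4] grip -0.002
```

>>> move_arm --steps '[[[0,0,0.01,0,0,0],[0,0,0.01,0,0,0]]]'

```text
time_s: 5.58
ee_pos: [576.2, -192.5, 103.9]
ee_rot: [156.0, 0.0, 92.5]
force: [-2.5, -0.6, 4.0]
grip_width: -0.004
```

```bash
python3 -c "
from h import *
hh()"
```

```text
t 5.58 bay frame y,u,h 0.3 0.53 -1.42 Fn 4.62 F [-2.5 -0.6  4. ] grip -0.004
```

>>> move_arm --steps '[[[0,0,0.008,0,0,0],[0,0,0.008,0,0,0]]]'

```text
time_s: 5.82
ee_pos: [576.5, -192.5, 103.4]
ee_rot: [156.0, 0.0, 92.5]
force: [-5.5, 1.3, 8.7]
grip_width: -0.003
```

```bash
python3 -c "
from h import *
hh()"
```

```text
t 5.83 bay frame y,u,h 0.28 0.56 -1.96 Fn 10.17 F [-5.5  1.3  8.7] grip -0.003
```

Force jumped after about 2 mm, so this bay is probably locked. I'll back off and compare with another bay.

>>> move_arm --steps '[[[0,0,-0.1,0,0,0],[0.3,0,-0.2,0,0,0],[0.75,0,-0.15,0,0,0],[0.75,0,-0.01,0,0,0],[0.75,0,-0.01,0,0,0]]]'

```text
time_s: 6.45
ee_pos: [573.0, -117.1, 103.7]
ee_rot: [156.0, -0.0, 92.6]
force: [-2.0, 3.2, 5.4]
grip_width: 0.003
```

```bash
python3 -c "
from h import *
hh()"
```

```text
t 6.45 bay frame y,u,h 75.73 0.33 -1.58 Fn 5.7 F [-2.   3.2  5.4] grip 0.003
```

>>> move_arm --steps '[[[0,0,0.006,0,0,0],[0,0,0.006,0,0,0]]]'

```text
time_s: 6.7
ee_pos: [573.2, -117.9, 103.5]
ee_rot: [156.0, 0.0, 92.5]
force: [-2.1, 4.1, 4.6]
grip_width: 0.001
```

```bash
python3 -c "
from h import *
hh()"
```

```text
t 6.7 bay frame y,u,h 74.92 0.39 -1.81 Fn 4.97 F [-2.1  4.1  4.6] grip 0.001
```

>>> move_arm --steps '[[[0,0,0.006,0,0,0],[0,0,0.006,0,0,0]]]'

```text
time_s: 6.95
ee_pos: [573.3, -117.9, 103.3]
ee_rot: [156.0, 0.0, 92.5]
force: [-6.5, 2.8, 10.2]
grip_width: -0.001
```

```bash
python3 -c "
from h import *
hh()"
```

```text
t 6.95 bay frame y,u,h 74.95 0.41 -2.08 Fn 11.91 F [-6.5  2.8 10.2] grip -0.001
```

>>> move_arm --steps '[[[0,0,-0.1,0,0,0],[-0.4,0,-0.2,0,0,0],[-0.8,0,-0.2,0,0,0],[-1,0,-0.2,0,0,0]]]'

```text
time_s: 7.45
ee_pos: [569.5, -219.9, 121.7]
ee_rot: [155.9, 0.1, 92.4]
force: [0.1, -0.3, -0.9]
grip_width: 0.001
```

>>> move_arm --steps '[[[-0.3,0,0,0,0,0],[-0.5,0,0.1,0,0,0],[-0.5,0,0.17,0,0,0],[-0.5,0,0.17,0,0,0]]]'

```text
time_s: 7.95
ee_pos: [578.7, -266.8, 105.1]
ee_rot: [156.0, 0.0, 92.5]
force: [0.6, 0.3, 0.6]
grip_width: -0.001
```

```bash
python3 -c "
from h import *
hh()"
```

```text
t 7.95 bay frame y,u,h -74.13 0.35 -0.09 Fn 0.33 F [0.6 0.3 0.6] grip -0.001
```

>>> move_arm --steps '[[[0,0,0.01,0,0,0],[0,0,0.01,0,0,0]]]'

```text
time_s: 8.2
ee_pos: [578.9, -266.6, 104.9]
ee_rot: [156.0, 0.0, 92.6]
force: [-3.9, -0.3, 3.6]
grip_width: 0.0
```

```bash
python3 -c "
from h import *
hh()"
```

```text
t 8.2 bay frame y,u,h -73.88 0.53 -0.35 Fn 4.85 F [-3.9 -0.3  3.6] grip 0.0
```

>>> move_arm --steps '[[[0,0,0.01,0,0,0],[0,0,0.01,0,0,0]]]'

```text
time_s: 8.45
ee_pos: [579.4, -266.7, 103.9]
ee_rot: [156.0, -0.0, 92.6]
force: [-3.7, 3.2, 4.1]
grip_width: 0.003
```

```bash
python3 -c "
from h import *
hh()"
```

```text
t 8.45 bay frame y,u,h -74.05 0.53 -1.49 Fn 5.24 F [-3.7  3.2  4.1] grip 0.003
```

>>> move_arm --steps '[[[0,0,0.01,0,0,0],[0,0,0.01,0,0,0]]]'

```text
time_s: 8.7
ee_pos: [579.9, -266.8, 102.9]
ee_rot: [156.0, -0.0, 92.5]
force: [-3.9, 4.3, 5.1]
grip_width: 0.001
```

```bash
python3 -c "
from h import *
hh()"
```

```text
t 8.7 bay frame y,u,h -74.16 0.57 -2.52 Fn 6.14 F [-3.9  4.3  5.1] grip 0.001
```

Bay 0 keeps yielding at about 6 N. I'll press on carefully.

>>> move_arm --steps '[[[0,0,0.01,0,0,0],[0,0,0.01,0,0,0]]]'

```text
time_s: 8.95
ee_pos: [580.2, -266.8, 102.1]
ee_rot: [156.0, -0.0, 92.5]
force: [-3.7, 3.4, 6.4]
grip_width: -0.001
```

```bash
python3 -c "
from h import *
hh()"
```

```text
t 8.95 bay frame y,u,h -74.19 0.59 -3.42 Fn 7.24 F [-3.7  3.4  6.4] grip -0.001
```

>>> move_arm --steps '[[[0,0,0.01,0,0,0],[0,0,0.02,0,0,0],[0,0,0.02,0,0,0]]]'

```text
time_s: 9.32
ee_pos: [581.0, -266.8, 100.4]
ee_rot: [156.0, -0.0, 92.5]
force: [-6.2, 4.3, 7.3]
grip_width: 0.0
```

```bash
python3 -c "
from h import *
hh()"
```

```text
t 9.32 bay frame y,u,h -74.21 0.6 -5.3 Fn 9.14 F [-6.2  4.3  7.3] grip 0.0
```

>>> move_arm --steps '[[[0,0,0.015,0,0,0],[0,0,0.03,0,0,0],[0,0,0.04,0,0,0],[0,0,0.04,0,0,0]]]'

```text
time_s: 9.82
ee_pos: [582.6, -266.8, 96.8]
ee_rot: [156.0, -0.0, 92.5]
force: [-5.8, 3.7, 7.2]
grip_width: -0.0
```

```bash
python3 -c "
from h import *
hh()"
```

```text
t 9.82 bay frame y,u,h -74.2 0.58 -9.29 Fn 8.9 F [-5.8  3.7  7.2] grip -0.0
```

>>> move_arm --steps '[[[0,0,0.008,0,0,0],[0,0,0.016,0,0,0],[0,0,0.016,0,0,0]]]'

```text
time_s: 10.2
ee_pos: [583.3, -266.7, 95.3]
ee_rot: [156.0, -0.0, 92.5]
force: [-6.0, 3.4, 7.1]
grip_width: -0.003
```

```bash
python3 -c "
from h import *
hh()"
```

```text
t 10.2 bay frame y,u,h -74.21 0.61 -10.88 Fn 8.88 F [-6.   3.4  7.1] grip -0.003
```

>>> move_arm --steps '[[[0,0,0.007,0,0,0],[0,0,0.007,0,0,0]]]'

```text
time_s: 10.45
ee_pos: [583.6, -266.7, 94.6]
ee_rot: [156.0, -0.0, 92.5]
force: [-5.2, 3.6, 7.8]
grip_width: 0.0
```

>>> move_arm --steps '[[[0,0,-0.1,0,0,0],[0,0,-0.3,0,0,0],[0,0,-0.6,0,0,0],[0,0,-0.9,0,0,0],[0,0,-1,0,0,0],[0,0,-1,0,0,0]]]'

```text
time_s: 11.2
ee_pos: [543.2, -269.2, 186.1]
ee_rot: [155.9, 0.1, 92.5]
force: [-0.0, 0.2, -0.5]
grip_width: -0.002
```

```bash
python3 -c "
from h import *
hh()
from plant import capture
c=capture('wrist');cv2.imwrite('pics/w4.png',c['pixels'][:,:,::-1])
c=capture('scene');cv2.imwrite('pics/s4.png',cv2.resize(c['pixels'][120:280,120:390,::-1],None,fx=2.9,fy=2.9,interpolation=cv2.INTER_CUBIC))
"
```

```text
t 11.2 bay frame y,u,h -74.95 0.93 88.46 Fn -0.41 F [-0.   0.2 -0.5] grip -0.002
```

View pics/w4.png

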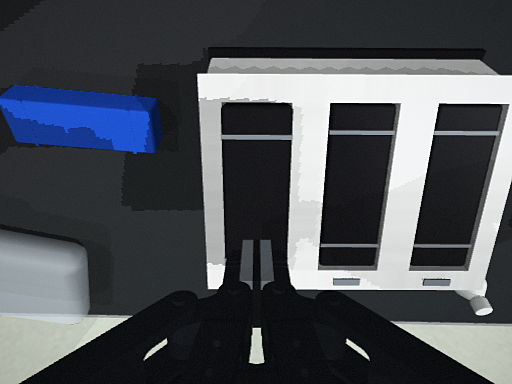

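View pics/s4.png

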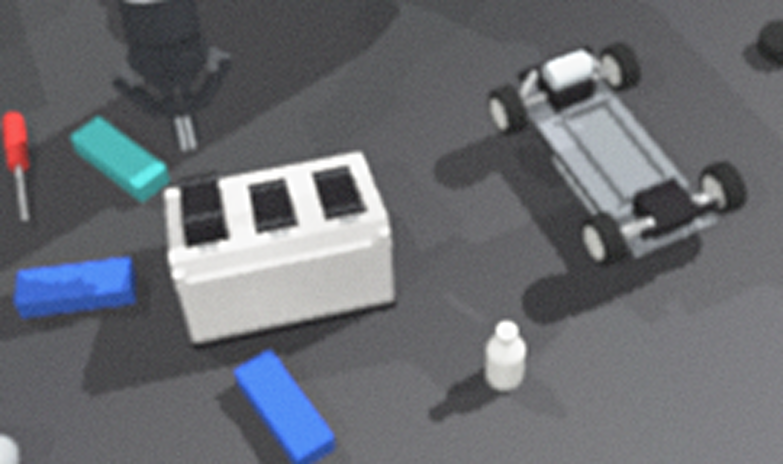

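Bay 0's pack now stands proud and the other two are flush. I'll open the jaws and descend to grip it.

>>> move_arm --claw 1 --steps '[[[0,-0.015,0.05,0,0,0],[0,-0.015,0.05,0,0,0],[0,-0.015,0.05,0,0,0],[0,-0.015,0.05,0,0,0],[0,-0.015,0.3,0,0,0],[0,-0.015,0.5,0,0,0],[0,-0.015,0.5,0,0,0]]]'

```text
time_s: 12.18
ee_pos: [561.8, -267.7, 138.5]
ee_rot: [156.1, -0.0, 92.5]
force: [-0.2, -0.5, 0.1]
grip_width: 1.001
```

```bash
python3 -c "
from h import *
hh()
from plant import capture
c=capture('wrist');cv2.imwrite('pics/w5.png',c['pixels'][:,:,::-1])
"
```

```text
t 12.18 bay frame y,u,h -74.26 -1.47 37.35 Fn 0.16 F [-0.2 -0.5  0.1] grip 1.001
```

View pics/w5.png

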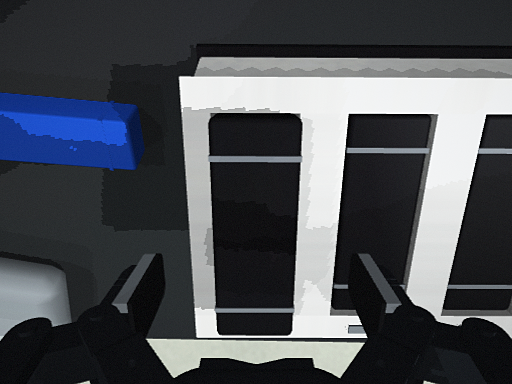

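```bash
python3 -c "
from h import *
from plant import capture
c=capture('wrist');g=cv2.cvtColor(c['pixels'],cv2.COLOR_RGB2GRAY)
D=docktool(DOCK,DYAW);n=-D[:3,2]
p0=DOCK+n*23.9
uv=[]
for a,b in((140,180),(295,325)):
    for x in (230,285):
        col=g[a:b,x-4:x+5].mean(1);col=col-np.percentile(col,30);col[col<.3*col.max()]=0;uv.append((x,(col*np.arange(a,b)).sum()/col.sum()))
print(uv)
Q=(np.linalg.inv(D)@np.c_[onplane(c,uv,p0,n),np.ones(4)].T).T;print(Q[:,:3].round(2))
row=[]
for v in(200,230,280):
    r=np.where(g[v,180:330]<60)[0]
    rr=g[v,195:320].astype(float);print(v,[(195+i,int(rr[i])) for i in range(0,125,4)])
"
```

```text
[(230, np.float64(157.3418546365915)), (285, np.float64(157.4735073271164)), (230, np.float64(308.11134020618556)), (285, np.float64(308.2914016006566))]
[[-87.54 -47.21 -23.9 ]
 [-60.36 -47.18 -23.9 ]
 [-89.71  42.37 -23.9 ]
 [-57.67  42.49 -23.9 ]]
200 [(195, 183), (199, 183), (203, 183), (207, 183), (211, 177), (215, 16), (219, 15), (223, 13), (227, 14), (231, 21), (235, 24), (239, 26), (243, 20), (247, 15), (251, 18), (255, 19), (259, 21), (263, 21), (267, 24), (271, 28), (275, 23), (279, 26), (283, 23), (287, 25), (291, 25), (295, 22), (299, 163), (303, 218), (307, 217), (311, 239), (315, 236), (319, 236)]
230 [(195, 180), (199, 183), (203, 181), (207, 174), (211, 153), (215, 10), (219, 16), (223, 16), (227, 15), (231, 15), (235, 16), (239, 15), (243, 18), (247, 13), (251, 16), (255, 16), (259, 13), (263, 17), (267, 15), (271, 17), (275, 17), (279, 14), (283, 16), (287, 15), (291, 14), (295, 6), (299, 217), (303, 214), (307, 213), (311, 215), (315, 214), (319, 215)]
280 [(195, 179), (199, 176), (203, 176), (207, 175), (211, 175), (215, 115), (219, 17), (223, 20), (227, 18), (231, 21), (235, 19), (239, 19), (243, 22), (247, 19), (251, 19), (255, 18), (259, 20), (263, 21), (267, 17), (271, 19), (275, 19), (279, 19), (283, 17), (287, 21), (291, 19), (295, 153), (299, 207), (303, 208), (307, 233), (311, 206), (315, 208), (319, 211)]
```

>>> move_arm --steps '[[[0,-0.007,0.12,0,0,0],[0,-0.007,0.24,0,0,0],[0,-0.007,0.34,0,0,0],[0,-0.007,0.368,0,0,0],[0,-0.007,0.368,0,0,0]]]'

```text
time_s: 12.9
ee_pos: [576.3, -267.4, 105.4]
ee_rot: [156.0, 0.0, 92.5]
force: [0.2, 0.4, 0.5]
grip_width: 1.0
```

```bash
python3 -c "
from h import *
hh()
from plant import capture
c=capture('wrist');cv2.imwrite('pics/w6.png',c['pixels'][:,:,::-1])
"
```

```text
t 12.9 bay frame y,u,h -74.61 -1.64 1.22 Fn 0.39 F [0.2 0.4 0.5] grip 1.0
```

View pics/w6.png

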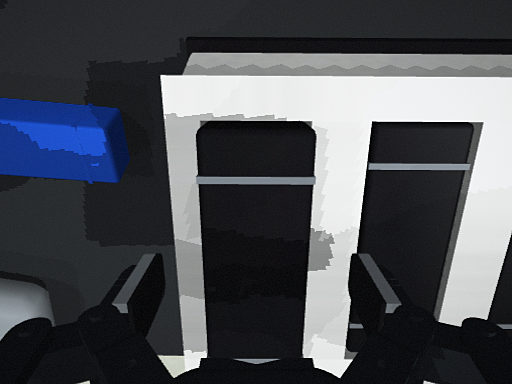

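The jaws straddle the pack with no contact force. Closing now.

>>> move_arm --claw -1 --steps '[[[0,0,0,0,0,0],[0,0,0,0,0,0],[0,0,0,0,0,0],[0,0,0,0,0,0],[0,0,0,0,0,0],[0,0,0,0,0,0]]]'

```text
time_s: 13.7
ee_pos: [576.4, -267.6, 105.8]
ee_rot: [156.0, 0.1, 92.5]
force: [-1.6, -0.2, 3.4]
grip_width: 0.525
```

```bash
python3 -c "
from h import *
hh()
from plant import capture
c=capture('wrist');cv2.imwrite('pics/w7.png',c['pixels'][:,:,::-1])
"
```

```text
t 13.7 bay frame y,u,h -74.8 -1.41 1.54 Fn 3.81 F [-1.6 -0.2  3.4] grip 0.525
```

View pics/w7.png

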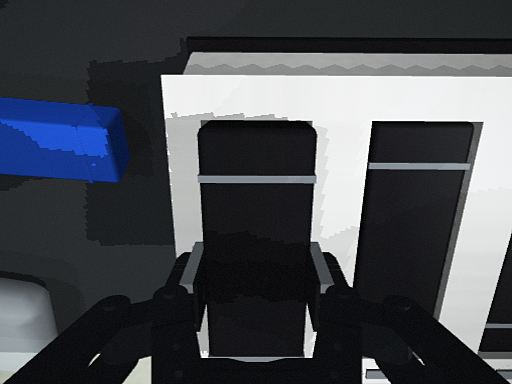

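>>> move_arm --steps '[[[0,0,-0.05,0,0,0],[0,0,-0.15,0,0,0],[0,0,-0.3,0,0,0],[0,0,-0.45,0,0,0],[0,0,-0.6,0,0,0],[0,0,-0.8,0,0,0],[0,0,-0.95,0,0,0],[0,0,-1,0,0,0],[0,0,-1,0,0,0]]]'

```text
time_s: 14.88
ee_pos: [535.6, -269.3, 197.2]
ee_rot: [156.0, 0.1, 92.5]
force: [-0.5, -0.6, -1.7]
grip_width: 0.525
```

```bash
python3 -c "
from h import *
s,T=hh()
from plant import capture
c=capture('wrist');cv2.imwrite('pics/w8.png',c['pixels'][:,:,::-1])
c=capture('scene');cv2.imwrite('pics/s8.png',cv2.resize(c['pixels'][80:280,120:390,::-1],None,fx=2.9,fy=2.9,interpolation=cv2.INTER_CUBIC))
print(s['joint_pos'])
print(delta(T,down(542.6,220.9,230,104.4)).round(3))
"
```

```text
t 14.88 bay frame y,u,h -74.74 -1.47 101.59 Fn -1.36 F [-0.5 -0.6 -1.7] grip 0.525
[ -37.86804556   19.81488713  104.0987486    24.23640649   39.87474535
 -146.91018041]
[ 4.894  0.395 -0.188  0.133  0.014 -0.065]
```

View pics/w8.png

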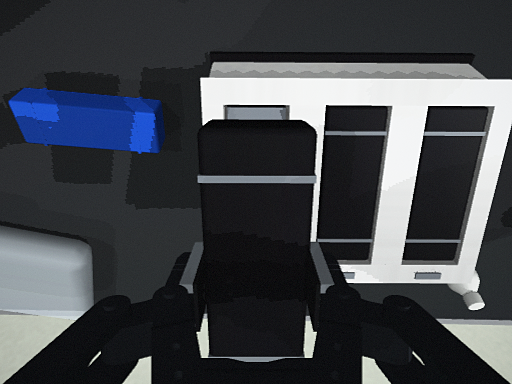

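View pics/s8.png

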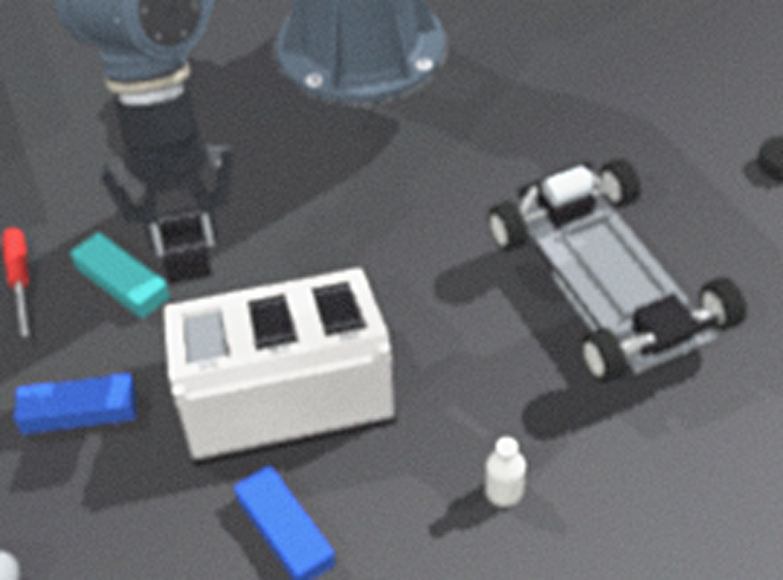

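>>> move_arm --steps '[[[0.15,0.02,-0.05,0,0,0],[0.4,0.04,-0.1,0,0,0],[0.7,0.06,-0.15,0,0,0],[1,0.08,-0.2,0,0,0]]]'

```text
time_s: 15.48
ee_pos: [530.1, -167.5, 218.6]
ee_rot: [156.0, 0.0, 92.5]
force: [-0.1, 0.1, -2.2]
grip_width: 0.52
```

>>> move_arm --steps '[[[0.35,0.02,0,0.01,0,0],[0.7,0.04,0,0.03,0,0],[1,0.06,0,0.05,0,0]]]'

```text
time_s: 15.85
ee_pos: [531.0, -67.2, 221.0]
ee_rot: [165.1, 0.1, 92.5]
force: [0.4, -0.7, -2.1]
grip_width: 0.525
```

>>> move_arm --steps '[[[0.35,0.02,0,0.03,0,-0.01],[0.7,0.04,0,0.06,0,-0.03],[1,0.06,0,0.083,0,-0.05]]]'

```text
time_s: 16.23
ee_pos: [532.6, 33.0, 222.5]
ee_rot: [-179.8, 1.2, 101.6]
force: [0.1, -1.1, -2.7]
grip_width: 0.522
```

```bash
python3 -c "
from h import *
s,T=hh()
print(s['ee_pos'],s['ee_rot'],delta(T,down(542.6,220.9,200,104.4)).round(3))
"
```

```text
t 16.23 bay frame y,u,h 227.35 17.72 120.82 Fn -2.48 F [ 0.1 -1.1 -2.7] grip 0.522
[532.6220232   32.96570668 222.54077614] [-179.81818524    1.24605542  101.56531288] [ 1.826e+00  4.750e-01  1.840e-01 -1.000e-03  7.000e-03 -1.600e-02]
```

>>> move_arm --steps '[[[0.35,0.08,0,0,0.003,-0.005],[0.7,0.16,0,0,0.007,-0.01],[1,0.24,0,0,0.007,-0.016]]]'

```text
time_s: 16.6
ee_pos: [536.0, 135.7, 220.1]
ee_rot: [-179.9, -0.1, 104.4]
force: [-0.2, 0.0, -2.2]
grip_width: 0.523
```

```bash
python3 -c "
from h import *
s,T=cur()
print(s['ee_pos'],s['ee_rot'],delta(T,down(542.6,220.9,200,104.4)).round(3))
"
```

```text
[536.02812673 135.65874963 220.12462668] [-1.79914159e+02 -5.73043657e-02  1.04358293e+02] [ 0.809  0.275  0.202 -0.    -0.    -0.   ]
```

>>> move_arm --steps '[[[0.3,0.1,0.1,0,0,0],[0.6,0.2,0.3,0,0,0],[0.81,0.275,0.5,0,0,0],[0.81,0.275,0.7,0,0,0],[0.81,0.275,0.7,0,0,0]]]'

```text
time_s: 17.23
ee_pos: [541.8, 219.5, 149.0]
ee_rot: [-179.8, -0.0, 104.3]
force: [-0.2, 0.2, -1.4]
grip_width: 0.521
```

```bash
python3 -c "
from h import *
s,T=cur()
print(s['time_s'],s['ee_pos'],s['ee_rot'],s['force'],delta(T,down(542.6,220.9,120,104.4)).round(3))
from plant import capture
import pickle
for k in('wrist','top','scene'):
  c=capture(k);pickle.dump(c,open(k+'9.pkl','wb'));im=c['pixels'][:,:,::-1]
  if k=='top': im=cv2.resize(im[140:260,130:260],None,fx=4.6,fy=4.6,interpolation=cv2.INTER_CUBIC)
  if k=='scene': im=cv2.resize(im[100:230,250:400],None,fx=4.5,fy=4.5,interpolation=cv2.INTER_CUBIC)
  cv2.imwrite('pics/'+k+'9.png',im)
"
```

```text
17.225 [541.83812109 219.53897183 148.97474491] [-1.79753542e+02 -3.73770086e-02  1.04339801e+02] [-0.16543849  0.23859218 -1.36608517] [ 0.011  0.012  0.29  -0.001 -0.    -0.   ]
```

View pics/wrist9.png

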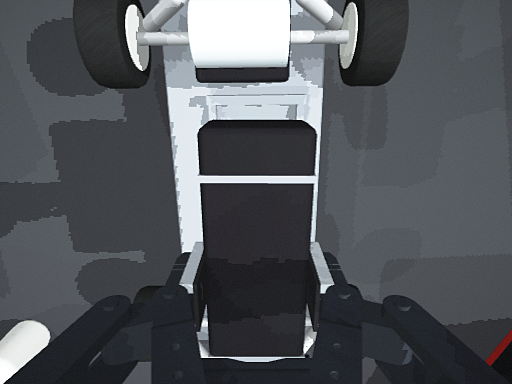

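View pics/scene9.png

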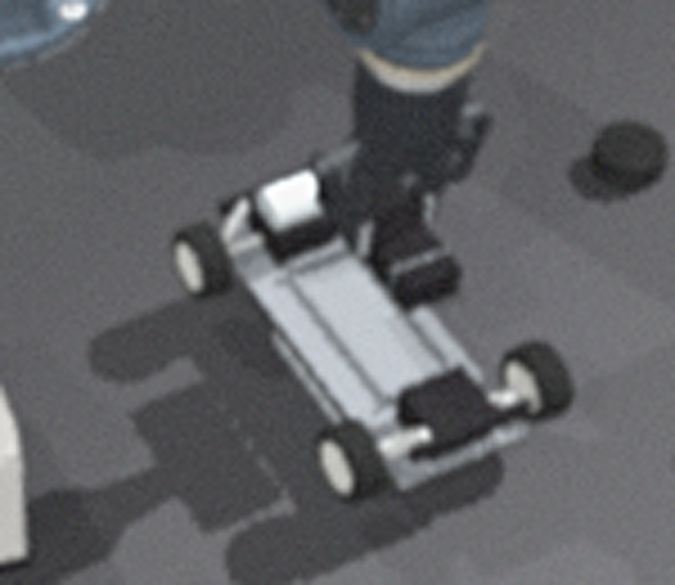

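View pics/top9.png

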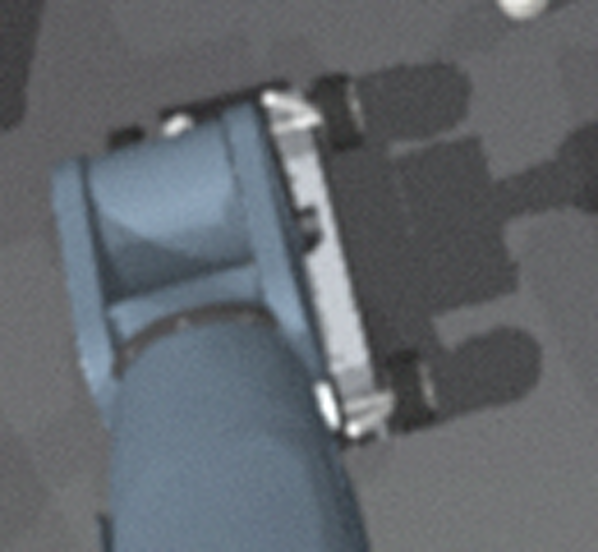

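```bash
python3 -c "
from h import *
im=cv2.imread('pics/wrist9.png')[75:190,155:345]
g=cv2.createCLAHE(3,(4,4)).apply(cv2.cvtColor(im,cv2.COLOR_BGR2GRAY))
cv2.imwrite('pics/w9z.png',cv2.resize(g,None,fx=4.2,fy=4.2,interpolation=cv2.INTER_CUBIC))
"
```

```text
(no output)
```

View pics/w9z.png

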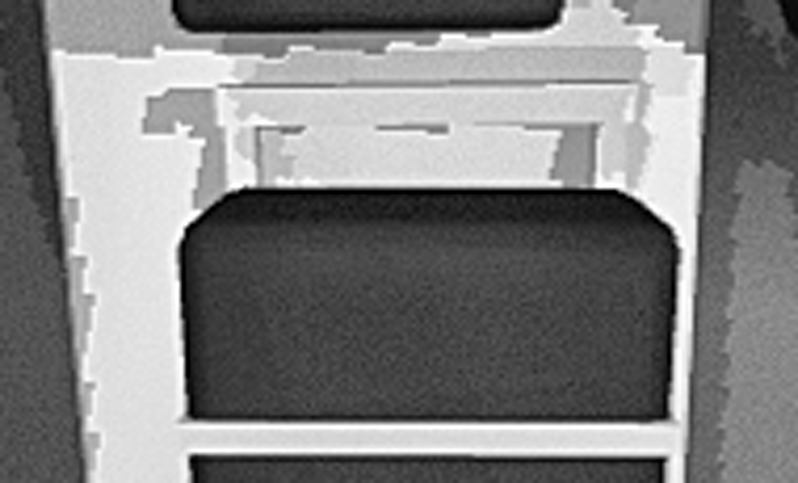

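```bash
python3 -c "
from h import *
import pickle
c=pickle.load(open('wrist9.pkl','rb'));T=mat(*[cur()[0][k] for k in('ee_pos','ee_rot')])
P=lambda uv,z:onz(c,np.array(uv,float)/4.2+[155-.38,75-.38],z)
def tool(Q):return (np.linalg.inv(T)@np.c_[Q,np.ones(len(Q))].T).T[:,:3].round(2)
ni=P([[260,125],[595,124]],70);no=P([[230,88],[630,84]],70);lip=P([[257,160],[597,160]],62);lo=P([[230,160],[620,160]],62)
for n,q in(('ni',ni),('no',no),('lip in',lip)):print(n,q.round(1).tolist(),tool(q).tolist())
yaw=np.radians(14.3);ax=np.array([np.cos(yaw),np.sin(yaw),0])
print('centre from near wall',(ni.mean(0)+ax*69),(no.mean(0)+ax*75), 'lip mid',lip.mean(0), 'pred lateral', (lip.mean(0)-[542.6,220.9,56])@[-ax[1],ax[0],0])
# pack stripe in tool frame: top plane 22.4 behind TCP
st=onplane(c,[[258,179.3]],T[:3,3]-T[:3,2]*22.4,T[:3,2]);print('stripe tool',tool(st))
e=onplane(c,np.array([[190,380],[668,380]])/4.2+[154.6,74.6],T[:3,3]-T[:3,2]*22.4,T[:3,2]);print('pack sides',tool(e))
"
```

```text
ni [[483.0, 177.4, 70.0], [469.7, 228.7, 70.0]] [[-25.74, -68.89, 81.22], [27.25, -69.08, 81.26]]
no [[478.7, 171.6, 70.0], [462.6, 232.2, 70.0]] [[-30.23, -74.5, 81.21], [32.49, -75.15, 81.27]]
lip in [[489.3, 177.3, 62.0], [475.4, 231.7, 62.0]] [[-27.39, -62.79, 89.21], [28.78, -62.83, 89.26]]
centre from near wall [543.23680262 220.04348674  70.        ] [543.2938448  220.44890319  70.        ] lip mid [482.37031264 204.47127945  62.        ] pred lateral -1.0430153498846502
stripe tool [[  1.23 -47.73 -22.4 ]]
pack sides [[-20.62 -53.28 -22.4 ]
 [ 22.12 -53.31 -22.4 ]]
```

```bash
python3 -c "
from h import *
import pickle
c=pickle.load(open('wrist9.pkl','rb'));T=cur()[1]
g=cv2.cvtColor(c['pixels'],cv2.COLOR_RGB2GRAY).astype(int)
print([(v,int(g[v,235:280].mean())) for v in range(172,188)]);print([(v,int(g[v,240:275].mean())) for v in range(340,370)])
for top in (21.5,22.4,23.5):
  for off in(-3,-2,-1,0):
    q=[[0,off+s,-top,1] for s in(-65,-44.8,44.8,65)]
    print(top,off,proj(c,(T@np.array(q).T).T[:,:3])[:,1].round(1))
"
```

```text
[(172, 48), (173, 45), (174, 36), (175, 88), (176, 253), (177, 235), (178, 231), (179, 230), (180, 231), (181, 236), (182, 246), (183, 90), (184, 33), (185, 45), (186, 47), (187, 48)]
[(340, 39), (341, 40), (342, 39), (343, 39), (344, 39), (345, 39), (346, 40), (347, 39), (348, 39), (349, 38), (350, 39), (351, 39), (352, 39), (353, 39), (354, 36), (355, 28), (356, 73), (357, 229), (358, 211), (359, 209), (360, 208), (361, 169), (362, 14), (363, 32), (364, 36), (365, 36), (366, 37), (367, 37), (368, 35), (369, 27)]
21.5 -3 [125.1 178.5 361.  393.1]
21.5 -2 [127.9 181.  362.6 394.6]
21.5 -1 [130.7 183.4 364.3 396.2]
21.5 0 [133.4 185.9 365.9 397.7]
22.4 -3 [125.4 179.1 362.6 394.8]
22.4 -2 [128.2 181.6 364.2 396.3]
22.4 -1 [131.  184.1 365.9 397.8]
22.4 0 [133.8 186.6 367.5 399.4]
23.5 -3 [125.8 179.9 364.5 396.9]
23.5 -2 [128.7 182.5 366.2 398.4]
23.5 -1 [131.5 185.  367.8 399.9]
23.5 0 [134.2 187.5 369.5 401.5]
```

>>> move_arm --steps '[[[0,0.025,0.1,-0.001,0,0],[0,0.025,0.25,-0.001,0,0],[0,0.025,0.4,-0.001,0,0],[0,0.025,0.55,-0.001,0,0],[0,0.025,0.64,-0.001,0,0],[0,0.025,0.66,-0.001,0,0],[0,0.025,0.66,-0.001,0,0]]]'

```text
time_s: 18.25
ee_pos: [545.7, 219.7, 84.4]
ee_rot: [179.9, -0.1, 104.3]
force: [-0.1, 0.5, -2.8]
grip_width: 0.519
```

```bash
python3 -c "
from h import *
s,T=cur()
print(s['time_s'],s['ee_pos'],s['ee_rot'],s['force'],(np.linalg.inv(T)@np.array([542.9,220.6,T[2,3],1])).round(2))
from plant import capture
import pickle
for k in('wrist',):
  c=capture(k);pickle.dump(c,open(k+'10.pkl','wb'));im=c['pixels'][:,:,::-1]
  cv2.imwrite('pics/'+k+'10.png',im)
"
```

```text
18.25 [545.68201159 219.71165495  84.39886127] [ 1.79879522e+02 -5.04404139e-02  1.04296014e+02] [-0.13625643  0.51697537 -2.84007013] [ 1.55 -2.48 -0.    1.  ]
```

View pics/wrist10.png

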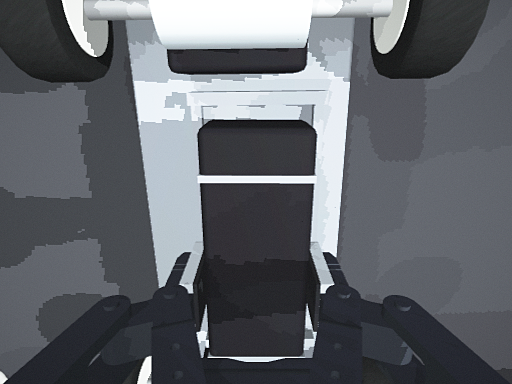

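```bash
python3 -c "
from h import *
im=cv2.imread('pics/wrist10.png')[70:190,165:355]
g=cv2.createCLAHE(3,(4,4)).apply(cv2.cvtColor(im,cv2.COLOR_BGR2GRAY))
cv2.imwrite('pics/w10z.png',cv2.resize(g,None,fx=4.2,fy=4.2,interpolation=cv2.INTER_CUBIC))
"
```

```text
(no output)
```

View pics/w10z.png

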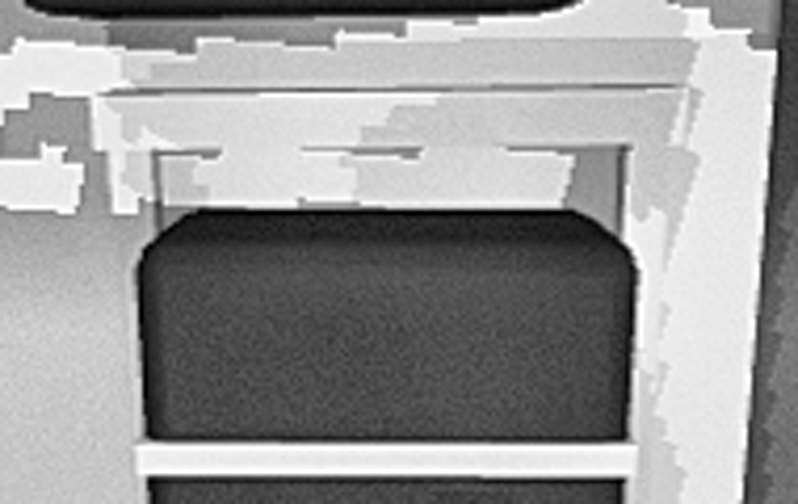

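```bash
python3 -c "
from h import *
import pickle
c=pickle.load(open('wrist10.pkl','rb'));T=cur()[1]
P=lambda uv,z:onz(c,np.array(uv,float)/4.2+[165-.38,70-.38],z)
def tool(Q):return (np.linalg.inv(T)@np.c_[Q,np.ones(len(Q))].T).T[:,:3].round(2)
for n,q in(('ni',P([[155,149],[626,147]],70)),('no',P([[95,94],[690,90]],70)),('lip',P([[156,185],[625,185]],62))):print(n,tool(q).tolist(),q.mean(0).round(1))
for top in(20.5,22):
  e=onplane(c,np.array([[150,400],[632,400],[390,459],[390,210]])/4.2+[164.6,69.6],T[:3,3]-T[:3,2]*top,T[:3,2]);print('pack sides,stripe,nearend',tool(e).tolist())
"
```

```text
ni [[-25.76, -71.21, 14.43], [26.92, -71.41, 14.48]] [476.6 202.8  70. ]
no [[-32.06, -77.1, 14.41], [33.64, -77.51, 14.47]] [470.7 201.5  70. ]
lip [[-27.17, -66.53, 22.44], [28.44, -66.51, 22.5]] [481.2 204.   62. ]
pack sides,stripe,nearend [[-21.76, -51.18, -20.5], [22.68, -51.16, -20.5], [0.37, -45.49, -20.5], [0.34, -68.39, -20.5]]
pack sides,stripe,nearend [[-21.5, -51.56, -22.0], [22.4, -51.54, -22.0], [0.36, -45.94, -22.0], [0.34, -68.56, -22.0]]
```

>>> move_arm --steps '[[[0.003,-0.015,0,0.001,0,0],[0.003,-0.015,0.05,0.001,0,0],[0.003,-0.015,0.1,0.001,0,0],[0.003,-0.015,0.14,0.001,0,0],[0.003,-0.015,0.16,0.001,0,0],[0.003,-0.015,0.16,0.001,0,0]]]'

```text
time_s: 19.05
ee_pos: [543.9, 219.6, 68.0]
ee_rot: [-179.9, -0.1, 104.3]
force: [-0.3, 0.7, -1.7]
grip_width: 0.526
```

```bash
python3 -c "
from h import *
s,T=cur()
print(s['time_s'],s['ee_pos'],s['ee_rot'],s['force'],s['torque'],(np.linalg.inv(T)@np.array([542.9,220.6,T[2,3],1])).round(2))
from plant import capture
c=capture('wrist');im=c['pixels'][:,:,::-1]
cv2.imwrite('pics/w11.png',im)
c=capture('scene');im=c['pixels'][:,:,::-1]
im=cv2.resize(im[100:230,250:400],None,fx=4.5,fy=4.5,interpolation=cv2.INTER_CUBIC)
cv2.imwrite('pics/s11.png',im)
"
```

```text
19.05 [543.94591899 219.59701275  68.04983381] [-1.79906117e+02 -5.00127026e-02  1.04296080e+02] [-0.27638855  0.70876746 -1.70700706] [ 0.01107937 -0.00232702  0.03394028] [ 1.23 -0.77  0.    1.  ]
```

View pics/w11.png

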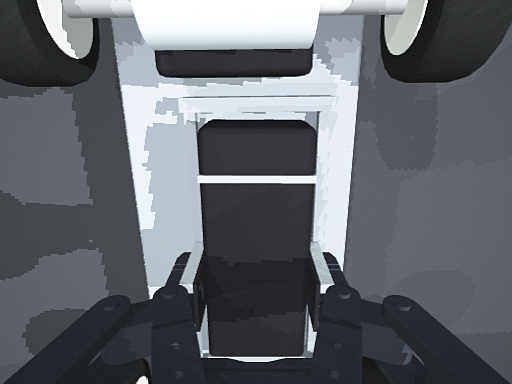

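View pics/s11.png

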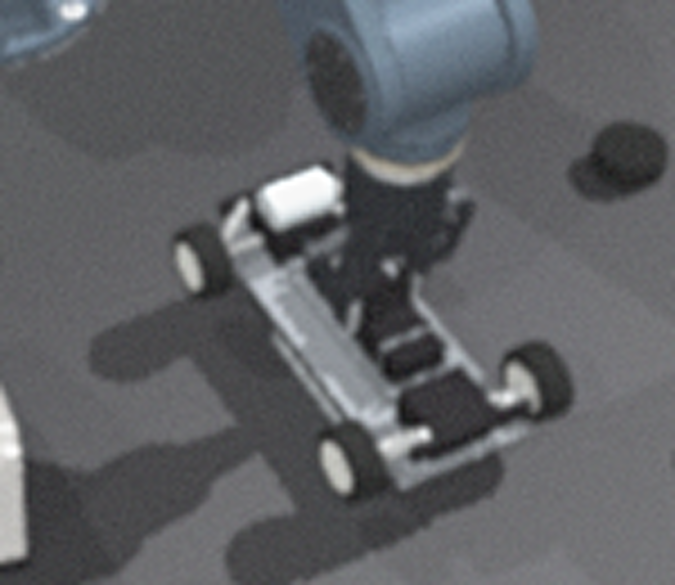

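```bash
python3 -c "
from h import *
from plant import capture
c=capture('scene');im=np.ascontiguousarray(c['pixels'][:,:,::-1])
s,T=cur();S=4.5
big=cv2.resize(im[100:230,250:400],None,fx=S,fy=S,interpolation=cv2.INTER_CUBIC)
def poly(P,col):
  q=((proj(c,P)-[250,100]+.5)*S-.5).astype(np.int32);cv2.polylines(big,[q.reshape(-1,1,2)],True,col,1)
M=mat([542.9,220.6,56],[0,0,14.3])
f=lambda a,b,z:[(M@[x,y,z,1])[:3] for x,y in((-a,-b),(a,-b),(a,b),(-a,b))]
poly(f(69,28,0),(0,0,255));poly(f(69,28,6),(0,255,255))
g=lambda z:[(T@[x,y-.6,z,1])[:3] for x,y in((-23,-65),(23,-65),(23,65),(-23,65))]
poly(g(-21.5),(0,255,0));poly(g(8.5),(255,0,255))
cv2.imwrite('pics/s12.png',big)
"
```

```text
(no output)
```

View pics/s12.png

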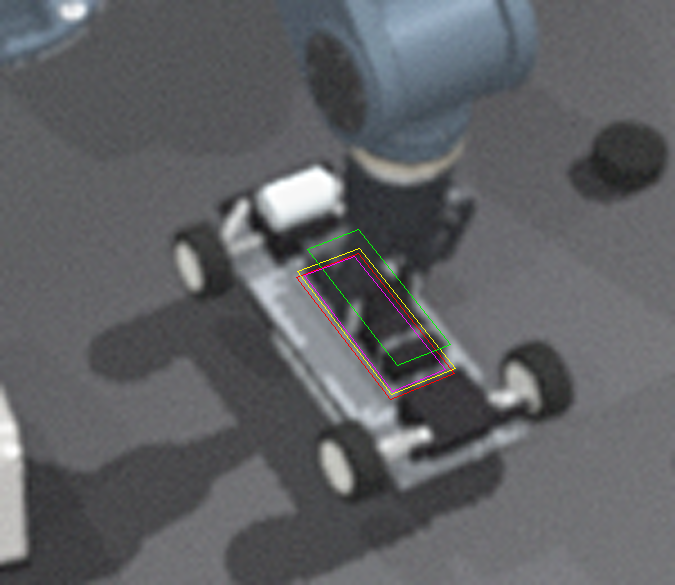

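Overlaying the predicted outlines on the scene view puts the pack inside the tray outline. I'll lower it gently until it touches.

>>> move_arm --steps '[[[0,0,0.01,0,0,0],[0,0,0.02,0,0,0],[0,0,0.02,0,0,0]]]'

```text
time_s: 19.58
ee_pos: [543.9, 219.6, 66.1]
ee_rot: [-179.9, -0.1, 104.3]
force: [0.6, 0.5, -1.3]
grip_width: 0.522
```

>>> move_arm --steps '[[[0,0,0.01,0,0,0],[0,0,0.01,0,0,0]]]'

```text
time_s: 19.82
ee_pos: [543.9, 219.6, 65.1]
ee_rot: [-179.9, -0.1, 104.3]
force: [0.1, 0.2, -2.4]
grip_width: 0.526
```

>>> move_arm --steps '[[[0,0,0.01,0,0,0],[0,0,0.01,0,0,0]]]'

```text
time_s: 20.08
ee_pos: [544.1, 219.6, 64.5]
ee_rot: [-179.9, -0.1, 104.3]
force: [-2.1, -0.6, 2.5]
grip_width: 0.523
```

>>> move_arm --steps '[[[0,0,0.005,0,0,0],[0,0,0.005,0,0,0]]]'

```text
time_s: 20.32
ee_pos: [544.1, 219.6, 64.5]
ee_rot: [-179.9, -0.1, 104.3]
force: [-4.5, -1.6, 8.0]
grip_width: 0.518
```

Contact came at TCP z = 64.5 mm, the height expected for the floor (a lip would be about 6 mm higher and an end wall about 14 mm). Releasing.

>>> move_arm --claw 1 --steps '[[[0,0,-0.003,0,0,0],[0,0,-0.003,0,0,0],[0,0,-0.003,0,0,0],[0,0,-0.003,0,0,0],[0,0,-0.003,0,0,0]]]'

```text
time_s: 20.95
ee_pos: [544.0, 219.6, 64.0]
ee_rot: [-179.9, -0.1, 104.3]
force: [0.5, 0.5, -0.4]
grip_width: 0.997
```

>>> move_arm --steps '[[[0,0,-0.1,0,0,0],[0,0,-0.3,0,0,0],[0,0,-0.6,0,0,0],[0,0,-1,0,0,0]]]'

```text
time_s: 21.45
ee_pos: [543.8, 219.5, 165.1]
ee_rot: [-179.9, -0.0, 104.3]
force: [1.2, -0.7, 0.7]
grip_width: 1.003
```

>>> move_arm --steps '[[[0,-0.3,-0.2,0,0,0],[0,-0.5,-0.6,0,0,0],[0,-0.5,-0.6,0,0,0]]]'

```text
time_s: 21.82
ee_pos: [496.2, 207.5, 227.6]
ee_rot: [179.8, -0.1, 104.3]
force: [0.3, 0.8, 0.5]
grip_width: 1.0
```

```bash
python3 -c "
from h import *
s,T=cur()
print(s['time_s'],s['ee_pos'],s['force'],s['grip_width'])
from plant import capture
import pickle
c=capture('wrist');pickle.dump(c,open('w13.pkl','wb'));cv2.imwrite('pics/w13.png',c['pixels'][:,:,::-1])
c=capture('scene');cv2.imwrite('pics/s13.png',cv2.resize(c['pixels'][100:260,100:400,::-1],None,fx=2.6,fy=2.6,interpolation=cv2.INTER_CUBIC))
"
```

```text
21.825 [496.19678723 207.45622864 227.61896564] [0.26563057 0.77956795 0.46467744] 1.0002003167264402
```

View pics/w13.png

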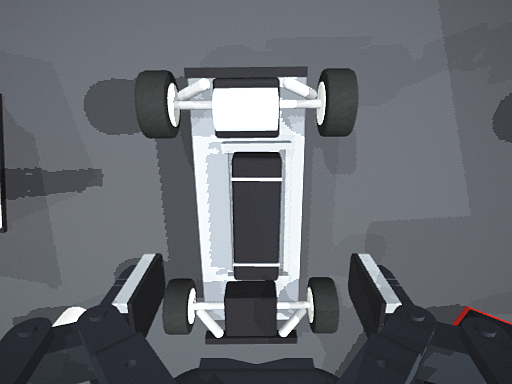

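View pics/s13.png

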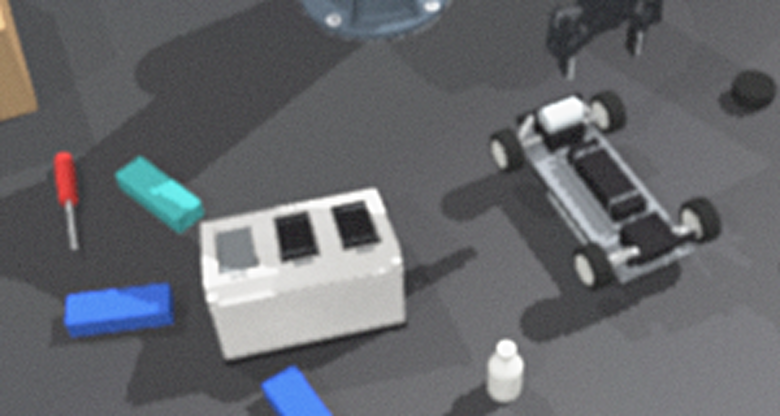

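```bash
python3 -c "
from h import *
im=cv2.imread('pics/w13.png')[130:300,185:320]
g=cv2.createCLAHE(3,(4,4)).apply(cv2.cvtColor(im,cv2.COLOR_BGR2GRAY))
cv2.imwrite('pics/w13z.png',cv2.resize(g,None,fx=3.5,fy=3.5,interpolation=cv2.INTER_CUBIC))
"
```

```text
(no output)
```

View pics/w13z.png

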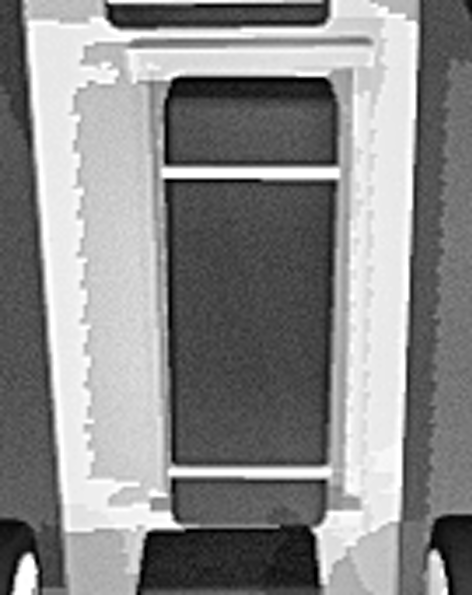

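```bash
python3 -c "
from h import *
import pickle
c=pickle.load(open('w13.pkl','rb'))
uv=np.array([[250,173],[250,471],[250,524],[170,300],[330,300]])/3.5+[184.6,129.6]
M=np.linalg.inv(mat([542.9,220.6,0],[0,0,14.3]))
for z in(84,86,88):
  Q=onz(c,uv,z);print(z,(M@np.c_[Q,np.ones(5)].T).T[:,:2].round(1).tolist())
q=onz(c,np.array([[250,80]])/3.5+[184.6,129.6],56);print((M@np.r_[q[0],1]).round(1))
"
```

```text
84 [[-43.9, -1.1], [46.3, -1.1], [64.2, -1.1], [-7.6, -23.1], [-7.5, 20.8]]
86 [[-44.6, -1.1], [45.0, -1.1], [62.8, -1.1], [-8.4, -22.9], [-8.4, 20.7]]
88 [[-45.2, -1.1], [43.8, -1.1], [61.5, -1.1], [-9.3, -22.8], [-9.3, 20.5]]
[-62.8  -1.1  56.    1. ]
```

At z = 86 (floor plus 30 mm) the stripes come out at −44.6 and +45.0 mm, so the pack is centred, flat and on the floor. Handing in.

```bash
python3 -c "
from plant import order
print(order.job_done())"
```

```text
the job is handed in; nothing more can be done
None
```

The ready pack was in bay 0. It now lies flat in the chassis' battery tray, and I handed the job in at about 22 s.

- **Finding it:** Bays 1 and 2 went solid after about 2 mm, and I stopped there at roughly 10 and 12 N. Bay 0 kept yielding at 5–9 N, so I pressed it about 11.5 mm in and it sprang out when I drew back.
- **Placing it:** I gripped the pack by its long sides, lifted it square to the dock face and lowered it until it touched the tray floor. That pressed it down with about 8 N. Then I let go and backed away.
- **Last checks:**
  - The pack's two stripes measured −44.6 and +45.0 mm along the tray, using the height the top of the pack should have when it sits flat on the floor. Across the tray it is about 1 mm off centre.
  - The gripper is open and clear, with almost no force on it.
  - The other two packs are still flush in the dock. The wheel, bottle and screwdriver look undisturbed in the scene picture; I compared them by eye and did not measure them.
- **What disagreed:**
  - My first rough reading of the tray from the top camera was about 8 mm off the wrist-camera one. I used the wrist value, and the later views agreed with it to about 1 mm.
  - One reading of where the pack sat in the hand was about 2 mm off because the arm was still settling. I measured again and corrected it before lowering.

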